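# Clear and hold open the bread bin's lid

### The arm

A 6-joint arm with a two-finger parallel gripper is mounted at the origin on a cart in front of the work surface, level with it; the furniture and walls round the work are solid. World frame = base frame: x ahead of the robot, y to its left, z up, the work surface at z = 0. Lengths are in m, angles in rad, forces in N, time in s.
With the tool pointing down it reaches from about 0.35 to 0.8 m from the base axis. Payload 7.3 kg.
Tool frame: the origin (TCP) lies midway between the tips of the shut fingers; the grasp point (between the pads) lies 19 mm behind it; z points along the fingers, y is the line along which they close (so a half turn about z gives the same grasp; the last joint's range is limited). The gripper opens to 85 mm and grips with 20 to 120 N. Pads are 22 mm wide; open, the fingers measure 114 mm over their backs; the gripper's body (76 mm by 85 mm) begins 54 mm behind the grasp point. The pads swing forward as they close: fully open they stand 13 mm farther back than shut.
Start: joints at [-1.316, 0.342, 1.524, -0, 1.275, -0.146], TCP at [0.205, -0.483, 0.231] pointing down, gripper open.
Joint ranges: [-2.53, 2.53], [-0.77, 2.02], [0.04, 2.7], [-1, 4.14], [0.28, 2.66], [-3.11, 3.11]. Speed limits (rad/s): [2.57, 2.57, 3.14, 3.14, 3.14, 3.14].

### API

Orientations are given as a rotation vector (axis times angle).
In Python, from workcell import manip gives the robot as it stands.
- The arm moves only by the tool send_rows, never from a script. Its argument "steps" is one flat list of numbers, 6 for each row, row after row: the shift along the tool's x, y, z in m, then the turn, a rotation vector about the tool's x, y, z in degrees. In form: [tx, ty, tz, ax, ay, az, tx, ty, tz, ax, ay, az, ...]. A call has 1 to 12 rows; each row is the pose to reach, as a shift and turn from the pose commanded when the call began, along the tool's axes at that moment; what a row does not reach only later rows make up. A row lasts 1/10 s, in which the tool goes at most 50 mm and 8.59 degrees, less where a joint would pass 70% of its speed; a pose out of reach is approached as far as the arm can. A call with a gripper value outside its range is refused whole. "jaw" is the opening in per cent of the stroke, from 0 (shut) to 100 (fully open), set as the call begins (left out, the last holds). The fingers move at their own pace and stop on an object; the grip force is fixed at half the most. Time passes only in rows, so rows that repeat a pose let the fingers close. It gives the time, the measured TCP pose, the force, the opening and the grip force at its end, in the units of the state.
- manip.observe(): the state, without advancing time (a new reading comes with each control period).
- manip.read_camera(name): name is "scene" or "top" or "wrist"; returns the picture (420x560x3 uint8, red, green, blue); there is no depth.
- manip.camera_params(name): a dict with "fovy" (degrees; the focal length in pixels is half the picture's height over the tangent of half this angle, whatever the lens; pixels are square), "cx", "cy" (the principal point, pixels), "R" (3x3) and "t" (3): a world point X has camera coordinates R X + t. Camera axes: x right, y down, z forward; pixel columns grow to the right and rows downward; lengths in m; the calibration is good to about 2 mm. A picture is of the moment at which its call begins: read the wrist's pose just before it. camera_params takes no time and is no camera call; for the wrist camera it gives the pose at the moment of the call.
- manip.hand_in(): hands the job in; it is judged then, once.
The state is a dict: "t": time; "joints": joint angles; "dq": joint speeds; "effort": joint torques, N m; "tool_pos": TCP position; "eef_rot": TCP orientation; "ft_force": force on the tool from outside, world axes, zero at the start; "ft_torque": the same for the moment, N m; "finger_gap": finger opening in m; "finger_force": force on a finger pad.
Only numpy, scipy, OpenCV 4.12 (cv2) and the standard library are available. Lean on these libraries where they do the work, as an engineer would, in place of code of your own. Each camera call takes 0.05 s, during which the arm holds its last target. There are 200 camera calls.

### The job

A tea carton was left on the lid of the bread bin: take it off gently, gripping it with no more than 35 N because it crushes, and set it down upright (do not drop it) on the chopping board without pushing the lemon and lime about. Then raise the bin's lid by its steel handle and hold it open at 45 degrees so that a loaf can be put in; the lid falls shut by itself, so finish while still holding the handle. Leave the other things on the worktop alone.

Things in the scene. Friction and masses are not known exactly. Their poses are not given: they have to be found in the camera images.
- bread_bin: grey bread bin with a bamboo lid, 190 (its x) x 260 (its y) x 115 mm high without the lid, fixed to the worktop; origin at the centre of its underside, z up, front (with the lid's handle) towards its -x, hinge along its rear (+x) edge
- lid_hinge (a point): middle of the hinge line of the bin's lid, on the bin's rear top edge (95 mm behind the bin's origin, 115 mm above the worktop); the hinge line runs along this point's y axis; x, y and z axes are those of the bin
- bin_lid (a joint): opening angle of the lid in rad: 0 shut, growing as the front edge goes up, 0.785 is 45 degrees, stop at 1.7. The lid is 194 x 264 x 12 mm, its top 127.5 mm above the worktop when shut, 0.46 kg with its handle; it has no spring and falls shut below about 1.5
- lid_handle (a point): round steel bar of the lid's handle, 11 mm thick, 130 mm long, carried on a leg at each end; this point is the middle of the bar, y along the bar, turns with the lid. Shut, the bar stands 25 mm in front of the lid's front edge and 35 mm above the lid's top: 219 mm in front of the hinge line and 47.5 mm above it, 162.5 mm above the worktop; it swings about the hinge line with the lid. Free room all round the bar between the legs
- carton_center (a point): centre of the tea carton (upright box 51 mm in its x, 64 mm in its y, 68 mm high, 0.055 kg) that stands at the start on the bin's lid, 34 mm above its underside; z up. It is best pinched across the 51 mm; it is crushed when the forces of the two fingers on it add up to more than 90 N (45 N each), so a grip of 20 to 35 N is right. Another carton of the same shape, by the kettle, is no part of the job
- board: wooden chopping board lying fixed on the worktop, 200 (its x) x 300 (its y) x 22 mm; origin at the centre of its underside, z up. Lemon and lime lie near its +y end; the -y half is free (a good spot for the carton is 70 mm from the centre towards -y)
- lemon: lemon, 71 x 53 x 51 mm, lying on the board near its +y end; origin at its underside; leave it
- lime: lime, 48 x 44 x 45 mm, lying on the board near its +y end; origin at its underside; leave it
- espresso_cup: small cup, 59 mm wide, 55 mm high, standing at the back, left of the timer; origin at the centre of its underside; leave it
- egg_timer: round kitchen timer, 62 mm, standing at the back; origin at its underside; leave it
- salt_shaker: salt shaker, 44 mm wide, 90 mm high, standing on the worktop at the far right; origin at its underside; leave it
Not all that is in view belongs to the job. Of the things that look like the part that bears carton_center, the smaller one is meant.

How it is judged:
On the way:
1. the tea carton stands released on the chopping board while the bin's lid is still shut (x of carton_center in the frame of board between -0.085 and 0.085 m and y of carton_center in the frame of board between -0.135 and 0.135 m and z of carton_center in the frame of board between 0.046 and 0.066 m and angle between carton_center's own z axis and vertical below 0.15 rad and linear speed of tea_carton below 0.03 m/s and contact force between tea_carton and the arm below 0.05 N and value of joint bin_lid below 0.1 rad), for 0.2 s.
At the end, for the whole second after the job is handed in: the lid is held still by the fingers on its handle at 45 degrees, give or take 5.7 degrees, and the carton stands upright, at rest and untouched on the chopping board (value of joint bin_lid between 0.685 and 0.885 rad and velocity of joint bin_lid between -0.05 and 0.05 rad/s and contact force between bin_lid and the fingers above 0.4 N and distance between the grasp point and lid_handle below 0.08 m and x of carton_center in the frame of board between -0.085 and 0.085 m and y of carton_center in the frame of board between -0.135 and 0.135 m and z of carton_center in the frame of board between 0.046 and 0.066 m and angle between carton_center's own z axis and vertical below 0.15 rad and linear speed of tea_carton below 0.03 m/s and contact force between tea_carton and the arm below 0.05 N); the arm keeps its last pose, push and grip.
It fails at once if the tea carton crushed: finger forces on it adding up to more than 90 N (contact force between tea_carton and the fingers above 90 N).
It fails at once if the tea carton dropped, thrown or knocked off (moving faster than 0.45 m/s with no finger on it) (linear speed of tea_carton above 0.45 m/s and contact force between tea_carton and the fingers below 0.05 N).
It fails at once if the lemon, lime, espresso cup, egg timer or salt shaker moved by more than 3 cm (distance of any of lemon, lime, espresso_cup, egg_timer, salt_shaker from where it was at the start of the episode above 0.03 m).
It also fails if it takes over 51 s, if anything falls off the work surface, if the arm or the gripper's body presses on something with over 40 N, if the wrist force passes 120 N, or if a joint passes its speed limit or range.

## Working session

There is one attempt and no reset: what is moved stays moved. The work goes in short steps, Python scripts to look and compute and a tool call to move; the robot and the scene stay as the last step left them, time stands still between calls to the robot, and variables do not carry over. Pictures are saved under pics/ and viewed, at most 10 in all, crops included, and the job is handed in when it is done.

Besides the shell and the picture viewer there is one more tool, called after "Request:" by a JSON object that holds its "method" and its "body", one argument or row to a line. send_rows: Moves the arm, as the interface text tells. Its arguments: {"type":"object","properties":{"steps":{"type":"array"},"jaw":{"type":"number"}},"required":["steps"]}

```bash
mkdir -p pics; python3 - <<'E'
from workcell import manip
import cv2
for n in ("scene","top"):
    p=manip.camera_params(n); print(n,p)
    im=manip.read_camera(n); cv2.imwrite(f"pics/{n}0.png",cv2.resize(im[:,:,::-1],(800,600),interpolation=cv2.INTER_CUBIC))
print(manip.observe())
E
```

```text
scene {'fovy': 51.99729887433302, 'cx': 276.6579143508752, 'cy': 211.93261894678375, 'R': array([[ 0.54342822, -0.83936892, -0.01206595],
       [-0.37047893, -0.22690968, -0.90069826],
       [ 0.75328025,  0.49393503, -0.43427762]]), 't': array([-0.35279322,  0.31839402,  1.26429577])}
top {'fovy': 43.78275753194971, 'cx': 289.44222903615514, 'cy': 203.18399590536373, 'R': array([[-0.05599175, -0.99834087, -0.0134321 ],
       [-0.86098873,  0.05509137, -0.50563163],
       [ 0.50553272, -0.01674631, -0.86264491]]), 't': array([-0.03049698,  0.56471011,  1.39093373])}
{'t': 0.1, 'joints': array([-1.31603768e+00,  3.42693016e-01,  1.52492325e+00,  4.14588343e-06,
        1.27542201e+00, -1.45989714e-01]), 'dq': array([ 0.00014743, -0.00122831, -0.00327593,  0.0022424 , -0.00077111,
       -0.00065109]), 'effort': array([ 1.84724464e-03, -4.34448659e+01, -2.46491039e+01, -1.31648021e-04,
        4.69250939e-03,  1.77602040e-06]), 'tool_pos': array([ 0.20474027, -0.48303623,  0.23067411]), 'eef_rot': array([-3.07732176e+00, -6.25000949e-01,  1.17160834e-04]), 'ft_force': array([ 0.82075304, -0.75942133,  0.271272  ]), 'ft_torque': array([0.02444476, 0.02167495, 0.04814997]), 'finger_force': 0.0, 'finger_gap': 0.08526586941327273}
```

View pics/scene0.png

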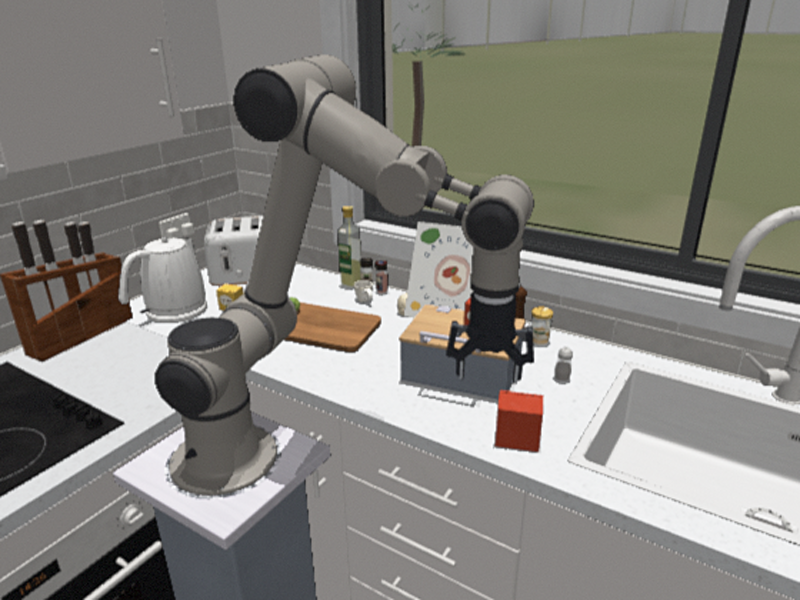

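View pics/top0.png

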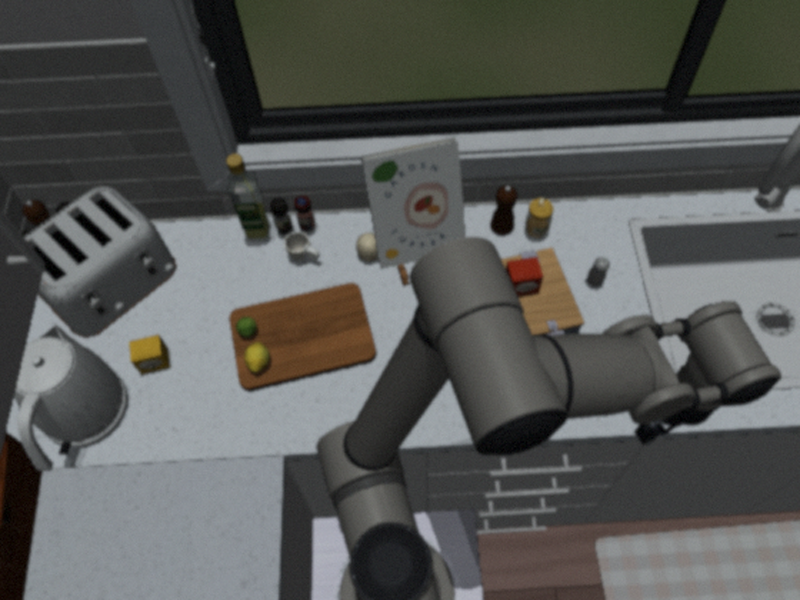

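The scene view shows a red box at (520,420) at the worktop's front and the arm in front of the bin. The top view shows a red carton on the bin lid at (523,275), a yellow one by the kettle at (148,352), and the board with corners near (230,312), (358,285), (375,355) and (245,388).

Candidates for the carton in the top view are the red box on the lid (523,275), the red box at the front edge (scene 520,420) and the yellow box by the kettle (148,352). I choose the one on the lid and check it with a crop.

```bash
cat > h.py <<'E'
from workcell import manip
import numpy as np, cv2
from scipy.spatial.transform import Rotation as Ro
def ray(p,u,v):
    f=210/np.tan(np.radians(p["fovy"])/2)
    d=np.array([(u-p["cx"])/f,(v-p["cy"])/f,1]); R=np.array(p["R"]);t=np.array(p["t"])
    return -R.T@t, R.T@d
def onz(p,u,v,z):
    o,d=ray(p,u,v); return o+d*(z-o[2])/d[2]
def proj(p,X):
    f=210/np.tan(np.radians(p["fovy"])/2)
    c=np.array(p["R"])@X+p["t"]; return c[0]/c[2]*f+p["cx"],c[1]/c[2]*f+p["cy"]
E
python3 - <<'E'
from h import *
a=cv2.imread("pics/top0.png")[210:360,360:610]; b=cv2.imread("pics/scene0.png")[260:410,370:570]
cv2.imwrite("pics/c1.png",cv2.resize(a,None,fx=3.2,fy=3.2,interpolation=cv2.INTER_CUBIC))
cv2.imwrite("pics/c2.png",cv2.resize(b,None,fx=4,fy=4,interpolation=cv2.INTER_CUBIC))
p=manip.camera_params("top")
for u,v in [(230,312),(358,285),(375,355),(245,388)]: print(onz(p,u*.7,v*.7,.022))
for u,v in [(555,250),(582,327)]: print(onz(p,u*.7,v*.7,.1275))
E
```

```text
[0.60857288 0.34707173 0.022     ]
[0.66070174 0.05902918 0.022     ]
[0.48193748 0.02553083 0.022     ]
[0.42206308 0.30270211 0.022     ]
[ 0.65837554 -0.37677144  0.1275    ]
[ 0.46809679 -0.4031386   0.1275    ]
```

View pics/c1.png

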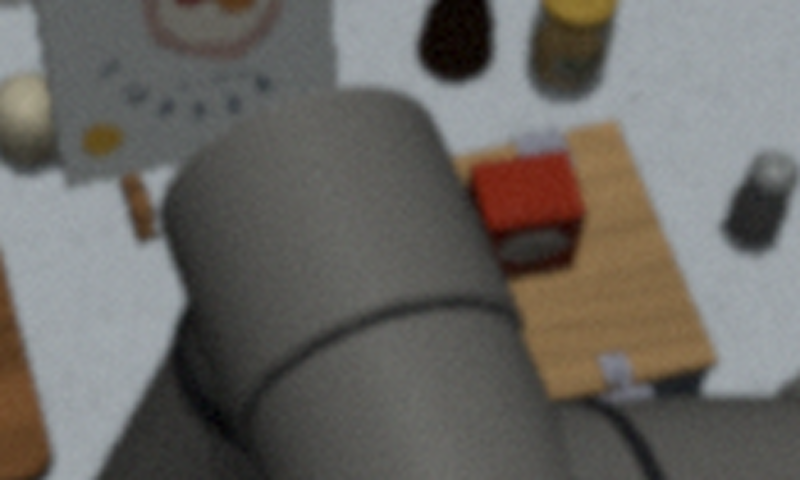

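View pics/c2.png

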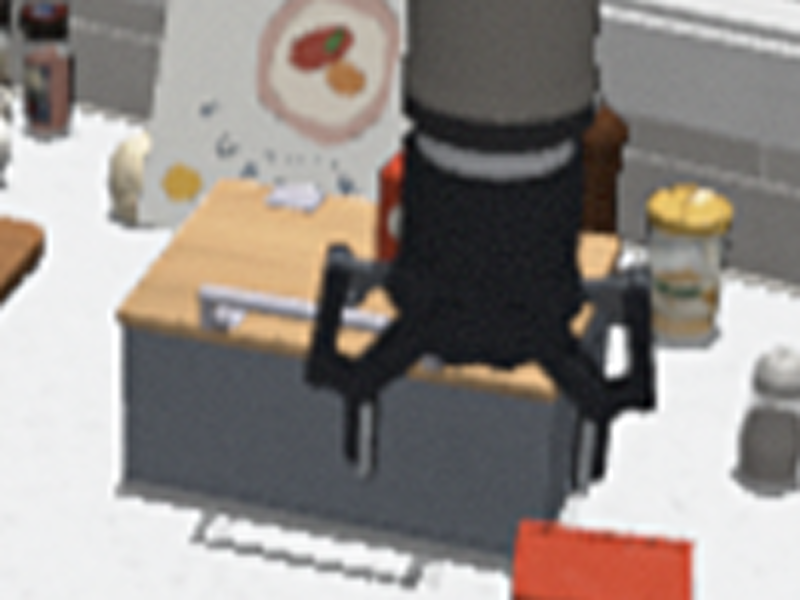

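The crops confirm a small red carton standing on the lid, with its top face at c1 (472,165), (568,155), (583,213) and (490,228). Lid corners are c1 (617,122) and (716,360), and c2 (218,180), (118,316) and (555,388). The handle bar runs from c2 (203,290) rightward.

```bash
python3 - <<'E'
from h import *
np.set_printoptions(precision=4,suppress=True)
t=manip.camera_params("top"); s=manip.camera_params("scene")
T=lambda u,v,z: onz(t,(360+u/3.2)*.7,(210+v/3.2)*.7,z)
S=lambda u,v,z: onz(s,(370+u/4)*.7,(260+v/4)*.7,z)
c=[T(*q,.1955) for q in [(472,165),(568,155),(583,213),(490,228)]]; print(np.array(c),np.mean(c,0))
print("lid",T(617,122,.1275),T(716,360,.1275),S(218,180,.1275),S(118,316,.1275),S(555,388,.1275))
print("handle left", S(203,290,.168))
print("red box", [onz(s,u*.7,v*.7,0) for u,v in [(497,446),(540,451)]],[onz(s,u*.7,v*.7,.1) for u,v in [(498,394),(543,396)]])
st=manip.observe(); print(Ro.from_rotvec(st["eef_rot"]).as_matrix())
E
```

```text
[[ 0.5927 -0.2589  0.1955]
 [ 0.5962 -0.321   0.1955]
 [ 0.5524 -0.3244  0.1955]
 [ 0.5452 -0.2646  0.1955]] [ 0.5716 -0.2922  0.1955]
lid [ 0.6635 -0.3728  0.1275] [ 0.4782 -0.4085  0.1275] [ 0.6072 -0.1201  0.1275] [ 0.4193 -0.1626  0.1275] [ 0.4776 -0.413   0.1275]
handle left [ 0.4088 -0.2267  0.168 ]
red box [array([ 0.3317, -0.4593,  0.    ]), array([ 0.364 , -0.5411,  0.    ])] [array([ 0.3703, -0.4375,  0.1   ]), array([ 0.4127, -0.5195,  0.1   ])]
[[ 0.9208  0.3901 -0.0004]
 [ 0.3901 -0.9208  0.0014]
 [ 0.0002 -0.0014 -1.    ]]
```

Request:
{"method": "send_rows", "body": {
  "steps": [0.008,-0.001,-0.005,0,0,-1.4,0.032,-0.003,-0.015,0,0,-5.7,0.07,-0.006,-0.03,0,0,-12,0.115,-0.009,-0.045,0,0,-20,0.163,-0.013,-0.06,0,0,-28.4,0.211,-0.017,-0.07,0,0,-36.8,0.259,-0.02,-0.07,0,0,-45.2,0.305,-0.024,-0.07,0,0,-53.3,0.348,-0.027,-0.07,0,0,-60.5,0.382,-0.03,-0.07,0,0,-66.3,0.403,-0.032,-0.07,0,0,-70,0.412,-0.033,-0.07,0,0,-71.5],
  "jaw": 100
}}

```text
t: 1.3
tool_pos: [0.573, -0.2902, 0.3009]
eef_rot: [-2.127, -2.311, -0.0]
ft_force: [0.5, -1.6, 0.1]
finger_gap: 0.0852
finger_force: 0.0
```

```bash
python3 - <<'E'
from h import *
np.set_printoptions(precision=4,suppress=True)
p=manip.camera_params("wrist");im=manip.read_camera("wrist");s=manip.observe()
print(s["t"],s["tool_pos"],Ro.from_rotvec(s["eef_rot"]).as_matrix(),s["joints"],p)
cv2.imwrite("pics/w1.png",cv2.resize(im[:,:,::-1],(800,600),interpolation=cv2.INTER_CUBIC))
E
```

```text
1.35 [ 0.5731 -0.2902  0.3009] [[-0.0829  0.9966 -0.0001]
 [ 0.9966  0.0829  0.0008]
 [ 0.0008  0.     -1.    ]] [-0.5883  0.535   1.0292  0.0006  1.5779 -0.6712] {'fovy': 63.84987544794118, 'cx': 280.6522647868953, 'cy': 206.15660169640427, 'R': array([[ 0.9965,  0.0831, -0.0009],
       [ 0.0791, -0.945 ,  0.3175],
       [ 0.0256, -0.3165, -0.9483]]), 't': array([-0.5459, -0.3819,  0.3399])}
```

View pics/w1.png

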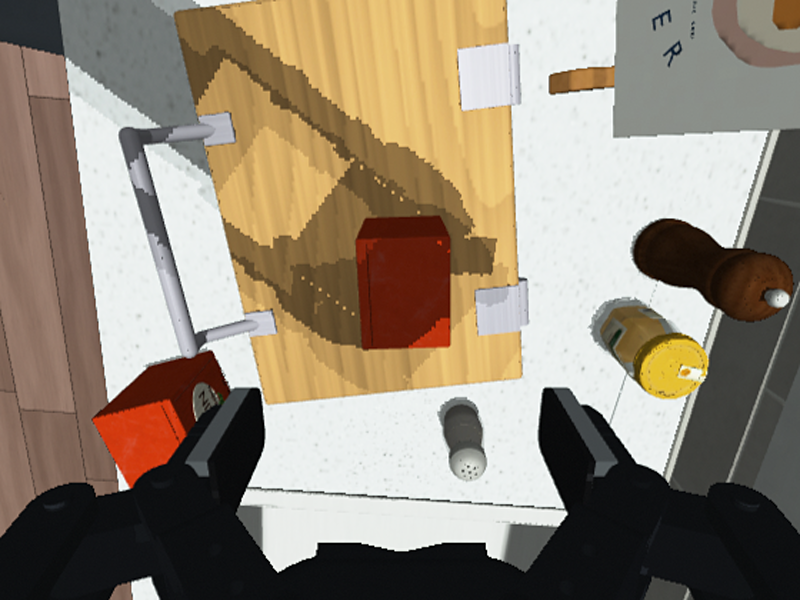

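The wrist view shows the carton's top face at (358,237), (449,235), (450,347), (363,348). The handle bar runs (128,138) to (192,350), and lid corners are (176,12), (268,404) and (522,378). The big red box is at (160,410).

```bash
python3 - <<'E'
from h import *
np.set_printoptions(precision=4,suppress=True)
p=manip.camera_params("wrist")
W=lambda u,v,z: onz(p,u*.7,v*.7,z)
c=np.array([W(*q,.1955) for q in [(358,237),(449,235),(450,347),(363,348)]]); print(c,c.mean(0))
print("lid",W(176,12,.1275),W(268,404,.1275),W(522,378,.1275))
a,b=W(128,138,.1625),W(192,350,.1625); print("bar",a,b,(a+b)/2,np.linalg.norm(a-b),np.degrees(np.arctan2(*(b-a)[:2]))) 
print("redbox",[W(*q,.1) for q in [(95,418),(208,352)]])
E
```

```text
[[ 0.5474 -0.261   0.1955]
 [ 0.5946 -0.256   0.1955]
 [ 0.6024 -0.3194  0.1955]
 [ 0.5537 -0.3241  0.1955]] [ 0.5745 -0.2901  0.1955]
lid [ 0.4304 -0.1526  0.1275] [ 0.4822 -0.4077  0.1275] [ 0.668  -0.3703  0.1275]
bar [ 0.4148 -0.2231  0.1625] [ 0.4432 -0.3501  0.1625] [ 0.429  -0.2866  0.1625] 0.1301302825062902 167.4101645484756
redbox [array([ 0.3331, -0.4502,  0.1   ]), array([ 0.4283, -0.3824,  0.1   ])]
```

Request:
{"method": "send_rows", "body": {
  "steps": [0,0.001,0.01,0,0,-1.2,0,0.001,0.035,0,0,-1.2,0,0.001,0.07,0,0,-1.2,0,0.001,0.105,0,0,-1.2,0,0.001,0.13,0,0,-1.2,0,0.001,0.145,0,0,-1.2,0,0.001,0.152,0,0,-1.2,0,0.001,0.154,0,0,-1.2,0,0.001,0.154,0,0,-1.2]
}}

```text
t: 2.25
tool_pos: [0.5721, -0.2928, 0.1479]
eef_rot: [2.109, 2.327, 0.0]
ft_force: [-0.1, -0.8, -0.8]
finger_gap: 0.0853
finger_force: 0.0
```

Request:
{"method": "send_rows", "body": {
  "steps": [0,0,0,0,0,0,0,0,0,0,0,0,0,0,0,0,0,0,0,0,0,0,0,0,0,0,0,0,0,0],
  "jaw": 62
}}

```text
t: 2.75
tool_pos: [0.5725, -0.2922, 0.1476]
eef_rot: [2.108, 2.328, 0.0]
ft_force: [0.7, -0.8, -0.3]
finger_gap: 0.0531
finger_force: 0.3
```

Request:
{"method": "send_rows", "body": {
  "steps": [0,0,0,0,0,0,0,0,0,0,0,0],
  "jaw": 60
}}

```text
t: 2.95
tool_pos: [0.5724, -0.2922, 0.1473]
eef_rot: [2.109, 2.328, -0.0]
ft_force: [0.7, -0.3, 0.8]
finger_gap: 0.0508
finger_force: 0.3
```

Request:
{"method": "send_rows", "body": {
  "steps": [0,0,0,0,0,0,0,0,0,0,0,0],
  "jaw": 59
}}

```text
t: 3.15
tool_pos: [0.5723, -0.2922, 0.1473]
eef_rot: [2.109, 2.328, -0.0]
ft_force: [-0.0, 0.2, 0.4]
finger_gap: 0.0507
finger_force: 0.3
```

Request:
{"method": "send_rows", "body": {
  "steps": [0,0,0,0,0,0,0,0,0,0,0,0],
  "jaw": 58.5
}}

```text
t: 3.35
tool_pos: [0.5723, -0.2922, 0.1473]
eef_rot: [2.109, 2.328, -0.0]
ft_force: [0.2, -0.2, -0.1]
finger_gap: 0.0502
finger_force: 1.5
```

Request:
{"method": "send_rows", "body": {
  "steps": [0,0,0,0,0,0,0,0,0,0,0,0],
  "jaw": 58
}}

```text
t: 3.55
tool_pos: [0.5723, -0.2922, 0.1473]
eef_rot: [2.109, 2.328, -0.0]
ft_force: [-0.3, 1.2, 0.4]
finger_gap: 0.05
finger_force: 16.6
```

Request:
{"method": "send_rows", "body": {
  "steps": [0,0,0,0,0,0,0,0,0,0,0,0]
}}

```text
t: 3.75
tool_pos: [0.5723, -0.2922, 0.1473]
eef_rot: [2.109, 2.328, -0.0]
ft_force: [0.1, -1.4, 1.8]
finger_gap: 0.05
finger_force: 16.6
```

Request:
{"method": "send_rows", "body": {
  "steps": [0,0,-0.003,0,0,0,0,0,-0.01,0,0,0,0,0,-0.025,0,0,0,0,0,-0.045,0,0,0,0,0,-0.06,0,0,0,0,0,-0.068,0,0,0,0,0,-0.07,0,0,0,0,0,-0.07,0,0,0]
}}

```text
t: 4.55
tool_pos: [0.5722, -0.2922, 0.2172]
eef_rot: [-2.109, -2.328, 0.0]
ft_force: [0.6, -0.7, -0.4]
finger_gap: 0.0499
finger_force: 16.7
```

Request:
{"method": "send_rows", "body": {
  "steps": [0.01,0.001,0,0,0,0,0.03,0.002,0,0,0,0,0.065,0.004,0,0,0,0,0.105,0.007,0,0,0,0,0.15,0.01,0,0,0,0,0.195,0.012,0,0,0,0,0.24,0.015,0,0,0,0,0.285,0.018,0,0,0,0,0.33,0.02,0,0,0,0,0.365,0.022,0,0,0,0,0.39,0.024,0,0,0,0,0.402,0.025,0,0,0,0]
}}

```text
t: 5.75
tool_pos: [0.5565, 0.113, 0.2166]
eef_rot: [-2.105, -2.33, 0.001]
ft_force: [0.2, -0.7, -0.6]
finger_gap: 0.0501
finger_force: 16.7
```

Request:
{"method": "send_rows", "body": {
  "steps": [0.005,0,0.02,0,0,0,0.005,0,0.05,0,0,0,0.005,0,0.08,0,0,0,0.005,0,0.105,0,0,0,0.005,0,0.12,0,0,0,0.005,0,0.127,0,0,0,0.005,0,0.13,0,0,0,0.005,0,0.13,0,0,0]
}}

```text
t: 6.55
tool_pos: [0.5572, 0.1151, 0.0875]
eef_rot: [2.109, 2.328, 0.0]
ft_force: [-0.2, 0.8, 0.0]
finger_gap: 0.0499
finger_force: 16.7
```

```bash
python3 - <<'E'
from h import *
np.set_printoptions(precision=4,suppress=True)
p=manip.camera_params("wrist");im=manip.read_camera("wrist");s=manip.observe()
im2=manip.read_camera("scene")
print(s["t"],s["tool_pos"],s["eef_rot"],s["finger_force"],s["joints"])
a=cv2.resize(im[:,:,::-1],(400,300));b=im2[:,:,::-1][150:300,120:320]
cv2.imwrite("pics/w2.png",np.hstack([a,cv2.resize(b,(400,300))]))
E
```

```text
6.6 [0.5575 0.1152 0.0879] [2.1086 2.3277 0.0011] 16.698836088180542 [ 0.0692  0.5687  1.5858 -0.0002  0.986  -0.0294]
```

View pics/w2.png

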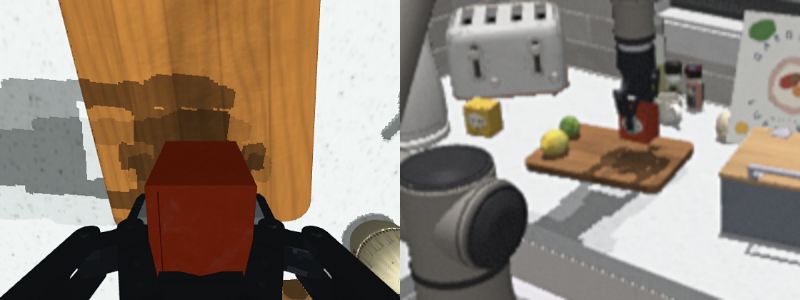

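The carton is held upright above the board. The board's -y end corners are at half-scale (118,220) and (312,212); lemon and lime are well clear.

```bash
python3 - <<'E'
from h import *
p=manip.camera_params("wrist")
for q in [(118,220),(312,212),(60,0),(320,0)]: print(onz(p,q[0]*1.4,q[1]*1.4,.022))
E
```

```text
[0.48001469 0.04200682 0.022     ]
[0.67386743 0.07056392 0.022     ]
[0.43826239 0.23433661 0.022     ]
[0.63417737 0.25380418 0.022     ]
```

Request:
{"method": "send_rows", "body": {
  "steps": [0.006,0,0.01,0,0,0,0.015,0,0.022,0,0,0,0.02,0,0.033,0,0,0,0.02,0,0.039,0,0,0,0.02,0,0.042,0,0,0,0.02,0,0.044,0,0,0,0.02,0,0.045,0,0,0,0.02,0,0.045,0,0,0,0.02,0,0.045,0,0,0]
}}

```text
t: 7.55
tool_pos: [0.5553, 0.135, 0.0426]
eef_rot: [2.109, 2.328, 0.001]
ft_force: [-0.4, 1.0, -0.1]
finger_gap: 0.0499
finger_force: 16.7
```

Release gently, then open wide and retreat.

Request:
{"method": "send_rows", "body": {
  "steps": [0,0,0.0005,0,0,0,0,0,0.0005,0,0,0],
  "jaw": 59.5
}}

```text
t: 7.75
tool_pos: [0.5552, 0.1351, 0.042]
eef_rot: [2.109, 2.328, 0.0]
ft_force: [-0.1, -0.2, 0.7]
finger_gap: 0.0507
finger_force: 0.0
```

Request:
{"method": "send_rows", "body": {
  "steps": [0,0,0,0,0,0,0,0,0,0,0,0,0,0,0,0,0,0],
  "jaw": 66
}}

```text
t: 8.05
tool_pos: [0.5551, 0.1352, 0.0418]
eef_rot: [2.109, 2.328, 0.0]
ft_force: [-0.4, 0.5, -0.7]
finger_gap: 0.056
finger_force: 0.0
```

Request:
{"method": "send_rows", "body": {
  "steps": [0,0,0,0,0,0,0,0,0,0,0,0,0,0,0,0,0,0,0,0,0,0,0,0,0,0,0,0,0,0],
  "jaw": 95
}}

```text
t: 8.55
tool_pos: [0.5551, 0.1352, 0.0418]
eef_rot: [2.109, 2.328, -0.0]
ft_force: [-0.1, 0.1, 0.2]
finger_gap: 0.0816
finger_force: 0.0
```

Request:
{"method": "send_rows", "body": {
  "steps": [0,0,-0.005,0,0,0,0,0,-0.02,0,0,0,0,0,-0.045,0,0,0,0,0,-0.08,0,0,0,0,0,-0.12,0,0,0,0,0,-0.16,0,0,0,0,0,-0.195,0,0,0,0,0,-0.22,0,0,0,0,0,-0.23,0,0,0,0,0,-0.23,0,0,0]
}}

```text
t: 9.55
tool_pos: [0.5554, 0.1353, 0.273]
eef_rot: [2.108, 2.327, 0.003]
ft_force: [-0.0, 0.1, -0.3]
finger_gap: 0.0811
finger_force: 0.0
```

```bash
python3 - <<'E'
from h import *
np.set_printoptions(precision=4,suppress=True)
im=manip.read_camera("wrist");s=manip.observe()
im2=manip.read_camera("scene")
print(s["t"],s["tool_pos"],s["eef_rot"],s["finger_force"],s["joints"])
a=cv2.resize(im[:,:,::-1],(400,300));b=im2[:,:,::-1][150:300,120:320]
cv2.imwrite("pics/w3.png",np.hstack([a,cv2.resize(b,(400,300))]))
E
```

```text
9.6 [0.5548 0.1352 0.2713] [-2.1089 -2.3284  0.0005] 0.0 [ 0.1048  0.4019  1.3223 -0.0001  1.4177  0.006 ]
```

View pics/w3.png

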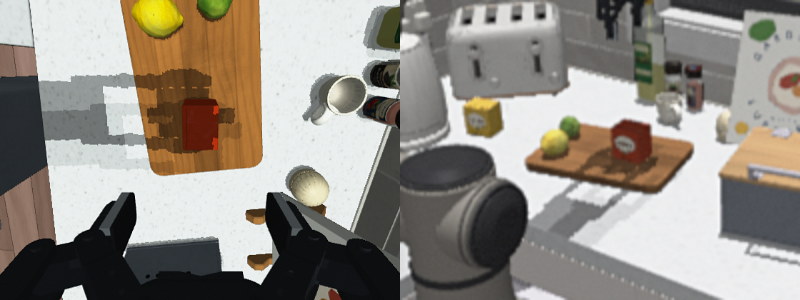

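The carton stands upright and alone on the board at half-scale (200,125), with lemon and lime untouched. Now the handle.

Request:
{"method": "send_rows", "body": {
  "steps": [-0.008,-0.003,-0.002,0,0,0,-0.033,-0.013,-0.005,0,0,-0.5,-0.069,-0.028,-0.01,0,0,-1,-0.11,-0.045,-0.015,0,0,-2,-0.153,-0.063,-0.02,0,0,-2.5,-0.197,-0.081,-0.027,0,0,-3.5,-0.241,-0.099,-0.027,0,0,-4,-0.285,-0.117,-0.027,0,0,-5,-0.328,-0.135,-0.027,0,0,-5.5,-0.365,-0.15,-0.027,0,0,-6,-0.393,-0.161,-0.027,0,0,-6.5,-0.407,-0.167,-0.027,0,0,-7],
  "jaw": 95
}}

```text
t: 10.85
tool_pos: [0.4272, -0.2889, 0.2974]
eef_rot: [-1.965, -2.448, 0.001]
ft_force: [1.5, -0.0, -1.0]
finger_gap: 0.0813
finger_force: 0.0
```

Request:
{"method": "send_rows", "body": {
  "steps": [0,0,0,0,0,0,0,0,0,0,0,0]
}}

```text
t: 11.05
tool_pos: [0.4286, -0.286, 0.2979]
eef_rot: [-1.963, -2.45, -0.001]
ft_force: [-0.2, -0.4, -0.1]
finger_gap: 0.0813
finger_force: 0.0
```

```bash
python3 - <<'E'
from h import *
np.set_printoptions(precision=4,suppress=True)
p=manip.camera_params("wrist");im=manip.read_camera("wrist");s=manip.observe()
print(s["t"],s["tool_pos"],Ro.from_rotvec(s["eef_rot"]).as_matrix(),s["joints"],proj(p,np.array([.429,-.2866,.1625])))
cv2.imwrite("pics/w4.png",cv2.resize(im[:,:,::-1],(800,600),interpolation=cv2.INTER_CUBIC))
E
```

```text
11.1 [ 0.4289 -0.2855  0.2982] [[-0.2192  0.9757 -0.0009]
 [ 0.9757  0.2192  0.0012]
 [ 0.0013 -0.0006 -1.    ]] [-0.7364  0.2807  1.4262  0.0003  1.4361 -0.9574] (np.float64(281.94894966502017), np.float64(195.67994844257137))
```

View pics/w4.png

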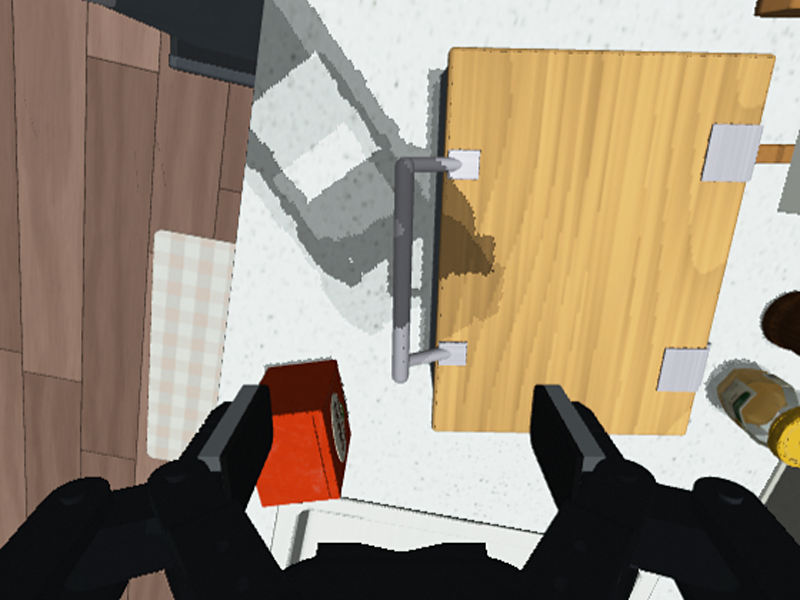

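The bar runs from (403,163) to (400,378), centred between the fingers and as predicted. Descend.

Request:
{"method": "send_rows", "body": {
  "steps": [0,0,0.01,0,0,0,0,0,0.035,0,0,0,0,0,0.07,0,0,0,0,0,0.105,0,0,0,0,0,0.13,0,0,0,0,0,0.145,0,0,0,0,0,0.152,0,0,0,0,0,0.154,0,0,0,0,0,0.154,0,0,0]
}}

```text
t: 12.0
tool_pos: [0.4294, -0.2861, 0.1451]
eef_rot: [1.962, 2.453, -0.0]
ft_force: [0.3, -0.5, -1.0]
finger_gap: 0.0813
finger_force: 0.0
```

Request:
{"method": "send_rows", "body": {
  "steps": [0,0,0,0,0,0,0,0,0,0,0,0,0,0,0,0,0,0,0,0,0,0,0,0,0,0,0,0,0,0,0,0,0,0,0,0,0,0,0,0,0,0],
  "jaw": 18
}}

```text
t: 12.7
tool_pos: [0.429, -0.2864, 0.1448]
eef_rot: [1.963, 2.453, -0.0]
ft_force: [0.5, 0.1, -1.0]
finger_gap: 0.0156
finger_force: 0.0
```

Request:
{"method": "send_rows", "body": {
  "steps": [0,0,0,0,0,0,0,0,0,0,0,0,0,0,0,0,0,0],
  "jaw": 14
}}

```text
t: 13.0
tool_pos: [0.429, -0.2863, 0.1448]
eef_rot: [1.963, 2.453, -0.0]
ft_force: [-0.3, -0.6, -0.0]
finger_gap: 0.012
finger_force: 0.0
```

Centred well. Close fully onto the bar.

Request:
{"method": "send_rows", "body": {
  "steps": [0,0,0,0,0,0,0,0,0,0,0,0,0,0,0,0,0,0],
  "jaw": 11
}}

```text
t: 13.3
tool_pos: [0.4291, -0.2863, 0.1449]
eef_rot: [1.963, 2.453, 0.0]
ft_force: [0.2, 1.0, 0.5]
finger_gap: 0.0099
finger_force: 25.8
```

Request:
{"method": "send_rows", "body": {
  "steps": [0,0,0,0,0,0,0,0,0,0,0,0,0,0,0,0,0,0],
  "jaw": 5
}}

```text
t: 13.6
tool_pos: [0.4291, -0.2863, 0.1449]
eef_rot: [1.963, 2.453, 0.0]
ft_force: [-0.6, 0.7, 2.7]
finger_gap: 0.0089
finger_force: 58.4
```

```bash
python3 - <<'E'
from h import *
# arc: bar shift vs. angle, in tool x,y,z (tool y = bin +x, tool z down)
for d in range(0,49,3):
    a=np.radians(180)-np.arctan2(.0475,.219); r=np.hypot(.219,.0475); b=a-np.radians(d)
    print(d, round(r*(np.cos(b)-np.cos(a)),4), round(-r*(np.sin(b)-np.sin(a)),4))
E
```

```text
0 0.0 -0.0
3 0.0028 -0.0114
6 0.0062 -0.0226
9 0.0101 -0.0337
12 0.0147 -0.0445
15 0.0198 -0.0551
18 0.0254 -0.0653
21 0.0316 -0.0753
24 0.0383 -0.085
27 0.0454 -0.0942
30 0.0531 -0.1031
33 0.0612 -0.1116
36 0.0697 -0.1197
39 0.0787 -0.1272
42 0.088 -0.1343
45 0.0977 -0.1409
48 0.1078 -0.147
```

Request:
{"method": "send_rows", "body": {
  "steps": [0,0.0005,-0.003,0,0,0,0,0.001,-0.006,0,0,0,0,0.003,-0.011,0,0,0,0,0.004,-0.017,0,0,0,0,0.006,-0.023,0,0,0,0,0.008,-0.028,0,0,0,0,0.01,-0.034,0,0,0,0,0.012,-0.039,0,0,0,0,0.0145,-0.0445,0,0,0,0,0.0145,-0.0445,0,0,0]
}}

```text
t: 14.6
tool_pos: [0.4433, -0.2834, 0.19]
eef_rot: [1.962, 2.453, -0.001]
ft_force: [0.4, -4.4, -3.9]
finger_gap: 0.009
finger_force: 58.5
```

Request:
{"method": "send_rows", "body": {
  "steps": [0,0.0025,-0.0053,0,0,0,0,0.005,-0.0105,0,0,0,0,0.008,-0.0157,0,0,0,0,0.0107,-0.0208,0,0,0,0,0.0138,-0.0258,0,0,0,0,0.017,-0.0308,0,0,0,0,0.0202,-0.0357,0,0,0,0,0.0236,-0.0405,0,0,0,0,0.0271,-0.0451,0,0,0,0,0.0307,-0.0497,0,0,0,0,0.0345,-0.0542,0,0,0,0,0.0384,-0.0586,0,0,0]
}}

```text
t: 15.8
tool_pos: [0.4796, -0.276, 0.2488]
eef_rot: [-1.964, -2.452, 0.005]
ft_force: [-5.2, -7.8, 2.5]
finger_gap: 0.009
finger_force: 58.4
```

Request:
{"method": "send_rows", "body": {
  "steps": [0,0.004,-0.0043,0,0,0,0,0.0081,-0.0085,0,0,0,0,0.0123,-0.0126,0,0,0,0,0.0166,-0.0166,0,0,0,0,0.021,-0.0204,0,0,0,0,0.0256,-0.0241,0,0,0,0,0.0302,-0.0277,0,0,0,0,0.0349,-0.0312,0,0,0,0,0.0397,-0.0345,0,0,0,0,0.0446,-0.0378,0,0,0,0,0.0446,-0.0378,0,0,0,0,0.0446,-0.0378,0,0,0]
}}

```text
t: 17.0
tool_pos: [0.5233, -0.2671, 0.2885]
eef_rot: [1.962, 2.448, -0.006]
ft_force: [-7.0, -9.3, 9.3]
finger_gap: 0.0087
finger_force: 59.1
```

```bash
python3 - <<'E'
from h import *
np.set_printoptions(precision=4,suppress=True)
im=manip.read_camera("scene");im2=manip.read_camera("wrist");s=manip.observe()
print({k:s[k] for k in("t","tool_pos","ft_force","ft_torque","finger_force","finger_gap")})
b=im[:,:,::-1][150:300,220:420]
cv2.imwrite("pics/w5.png",np.hstack([cv2.resize(b,(400,300)),cv2.resize(im2[:,:,::-1],(400,300))]))
g=s["tool_pos"][2]+.018
print("angle deg from z, x:",12.24+0, np.degrees(np.arcsin((g-.115)/.2241))-12.24)
E
```

```text
{'t': 17.1, 'tool_pos': array([ 0.5233, -0.2671,  0.2885]), 'ft_force': array([-8.1303, -8.9438,  9.8854]), 'ft_torque': array([-1.3575,  1.2507, -0.1523]), 'finger_force': 59.11876738071442, 'finger_gap': 0.00875326368551483}
angle deg from z, x: 12.24 46.4753288576977
```

View pics/w5.png

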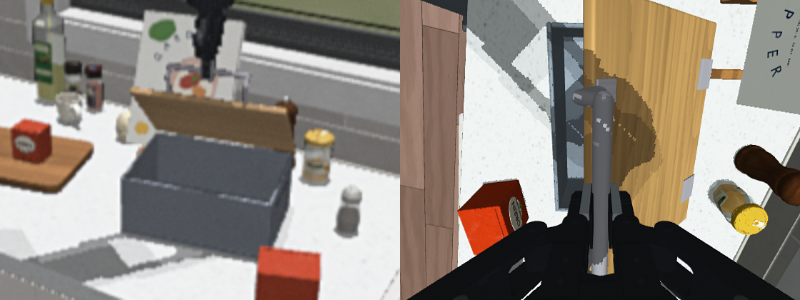

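The lid stands open at about 45° (44.7° from the x travel), the fingers are on the bar with 59 N, and the carton is upright on the board. Settle briefly and hand in.

Request:
{"method": "send_rows", "body": {
  "steps": [0,0,0,0,0,0,0,0,0,0,0,0,0,0,0,0,0,0,0,0,0,0,0,0]
}}

```text
t: 17.5
tool_pos: [0.5232, -0.2672, 0.2885]
eef_rot: [1.962, 2.448, -0.006]
ft_force: [-6.4, -9.0, 9.4]
finger_gap: 0.0087
finger_force: 59.1
```

```bash
python3 -c "
from workcell import manip
print(manip.hand_in())"
```

```text
the job is handed in; nothing more can be done
None
```

I handed the job in at 17.5 s (no verdict was returned): the tea carton, gripped at about 17 N (just under the suggested 20 N), stands upright on the chopping board, and the arm is holding the bin lid open by its handle at about 45 degrees.

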